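# Snap the rotor onto the centrifuge spindle and tug-test it

## Task

Fit the loose blue rotor to the open centrifuge: press it straight down onto the spindle until it snaps fully home, bearing on it with no more than about 25 N. Then tug it straight up with a steady 12 N for a good second to prove that the spring leaves hold it (never above 18 N: it must not come off), and let go, leaving it seated and ready for tubes. Do not disturb the things standing round about.

Things in the scene. Friction and masses are not known exactly. Their poses are not given: they have to be found in the camera images.
- rotor: loose blue fixed-angle rotor, 80 mm across, 0.13 to 0.20 kg, standing upright on the bench; eight empty slanted tube sockets in its flat top (24 mm up), and a knob in the middle on a shoulder 33 mm across (24 to 30 mm up). Origin: centre of its flat underside, z up along its axis. Carry it over in a straight line: a wide swing can take the wrist into the shelf rack behind
- rotor_knob (a point): point on the rotor's axis inside its ribbed grey grip knob, 46 mm above the underside: a good height to grip. The knob is 26 mm in diameter and stands from 30 to 58 mm above the underside; it can be gripped from above at any yaw
- rotor_bead (a point): centre of the retaining bead inside the rotor's bore, 6 mm above the underside. The bore opens downward and is blind, 28 mm deep: 24 mm wide at the mouth, 18 mm at the bead, 16 mm from 16 mm upward
- centrifuge: small round white bench centrifuge, 128 mm across, fixed, with a black front panel and its clear lid open (not the closed one farther left). Origin: on the bench under the spindle axis; z up, x from panel to lid. Bowl: rim 78 mm up, 96 mm wide inside. The lid stands nearly upright 71 mm behind the axis, 118 mm wide, up to 0.21 m above the bench: keep a gripper's broad side along y
- spindle_seat (a point): centre of the top of the steel seat flange (34 mm across) at the foot of the spindle in the middle of the bowl, 56 mm above the bench; axes as the centrifuge. The rotor's underside rests on it when fully home. The upright spindle rises 27 mm above it, 14 mm thick, its top 5 mm tapering to 6 mm
- spring_leaves (a point): on the spindle axis, 9 mm above the seat, where three bulged brass spring leaves are widest (22 mm). The bead meets them with the rotor about 7 mm above its seat; the push grows to 10 to 18 N until it is about 3 mm up and drops suddenly at the snap. Snapped on, the rotor has 0.3 mm of play, may yield 1.5 mm in a tug, and comes off at some 20 to 25 N
- spindle (a joint): axial give of the spindle on its rubber motor mounts, in m: 0 unloaded, + up when pulled, - down when pressed, 20 N per mm (12 N of pull is 0.0006); the reading is too noisy to judge the pull by
- lab_timer: white square timer lying flat, 66 x 66 x 19 mm; a bystander. Origin: centre of its underside, z up
- dropper_bottle: small white dropper bottle with a blue cap, 24 mm across, 68 mm tall, standing; a bystander. Origin: centre of its underside, z up
- petri_dish: petri dish, 63 mm across, 16 mm tall; a bystander. Origin: centre of its underside, z up
Not all that is in view belongs to the job. Of the things that look like the rotor, the smaller one is meant.

How it is judged:
On the way, in this order (a step that is already met when the one before it is completed fails the run):
1. the rotor is pressed fully home on the spindle (z of rotor in the frame of spindle_seat below 0.001 m and horizontal distance between rotor and spindle_seat below 0.003 m and angle between rotor's own z axis and vertical below 0.06 rad), for 0.1 s.
2. the snapped-on rotor is tugged upward with 9 to 15 N, the spindle rising with the pull, and stays on (z of rotor in the frame of spindle_seat below 0.003 m and horizontal distance between rotor and spindle_seat below 0.003 m and angle between rotor's own z axis and vertical below 0.06 rad and value of joint spindle between 0.00045 and 0.00075 m), for 0.6 s.
At the end, for the whole second after the job is handed in: the rotor is let go and at rest, fully home on the spindle: underside within 1 mm of the seat flange, within 3 mm of its axis and upright within 0.06 rad, with the spindle neither pulled nor pressed (all of step 1 and linear speed of rotor below 0.02 m/s and value of joint spindle between -0.00025 and 0.0001 m); the robot touches nothing.
It fails at once if the spindle is pulled up with more than 18 N (value of joint spindle above 0.0009 m).
It fails at once if the spindle is pressed down with more than 30 N (value of joint spindle below -0.0015 m).
It fails at once if the timer, dropper bottle or petri dish is shifted by more than 20 mm or knocked over (distance of any of lab_timer, dropper_bottle, petri_dish from where it was at the start of the episode above 0.02 m or angle between any of lab_timer, dropper_bottle, petri_dish's own z axis and vertical above 0.4 rad).
It also fails if it takes over 64 s, if anything falls off the work surface, if the arm or the gripper's body presses on something with over 40 N, if the wrist force passes 120 N, or if a joint passes its speed limit or range.

## Robot

A 7-joint arm with a two-finger parallel gripper is mounted at the origin on a cart in front of the work surface, level with it; the furniture and walls round the work are solid. World frame = base frame: x ahead of the robot, y to its left, z up, the work surface at z = 0. Lengths are in m, angles in rad, forces in N, time in s.
With the tool pointing down it reaches from about 0.425 to 0.925 m from the base axis. Payload 6.8 kg.
Tool frame: the origin (TCP) lies between the finger pads; the fingertips stand r.tip_extent ahead of it and the grasp point (between the pads) lies 5 mm behind it (r.tip_extent is the distance from the TCP to the fingertips, in m); y points along the fingers, x is the direction in which the jaws open and shut, and the axes are right-handed (so a half turn about y gives the same grasp; the last joint's range is limited). The gripper opens to 85 mm and grips with 20 to 120 N. Pads are 22 mm wide; open, the fingers measure 114 mm over their backs; the gripper's body (76 mm by 85 mm) begins 54 mm behind the grasp point. The pads swing forward as they close: fully open they stand 13 mm farther back than shut.
Start: joints at [1.113, 0.477, 0.022, 1.555, -0.011, 1.109, -0.083], TCP at [0.231, -0.634, 0.245] pointing down, gripper open.
Joint ranges: [-2.96, 2.96], [-0.34, 2.1], [-1.41, 1.46], [0.24, 2.44], [-1.37, 4.51], [0.17, 1.92], [-2.96, 2.96]. Speed limits (rad/s): [2.39, 2.39, 3.14, 3.14, 3.14, 3.14, 3.14].

## Interface

Orientations are given as a rotation vector (axis times angle).
In Python, from bench import r gives the robot as it stands.
- The arm moves only by the tool send_rows, never from a script. Its argument "plan" is a list of rows, each a list of 5 numbers: the shift along the tool's x, y, z in cm, then the turn about the tool's y in degrees, then the opening, from 0 (shut) to 1 (fully open). In form: [[dx, dy, dz, spin, grip], ...]. A call has 1 to 12 rows; each row shifts and turns the commanded pose from where the row before left it, along the tool's axes as they then stand; what a row does not reach is not made up. A row lasts 1/8 s, in which the tool goes at most 62.5 mm and 10.7 degrees, less where a joint would pass 70% of its speed; a pose out of reach is approached as far as the arm can. A call is refused whole if a number of a shift passes 6.25 or a number of a turn 10.7, either way. A call with a gripper value outside its range is refused whole. The fingers move at their own pace and stop on an object; "force" is the grip in N (left out, the last holds). Time passes only in rows, so rows that do not move let the fingers close. It gives the time, the measured TCP pose, the force and the opening at its end, in the units of the state.
- r.get_obs(): the state, without advancing time (a new reading comes with each control period).
- r.grab_frame(name): name is "scene" or "side" or "wrist"; returns a dict with "image" (384x512x3 uint8, red, green, blue), "camera_matrix" (3x3 intrinsics, pixels), "D" ([k1, k2, p1, p2, k3] as OpenCV has them; the pictures are not rectified), "cam_to_world" (4x4, takes a point from camera to world coordinates). Camera axes: x right, y down, z forward; pixel columns grow to the right and rows downward; lengths in m; the calibration is good to about 2 mm. A picture is of the moment at which its call begins. There is no depth.
- r.hand_in(): hands the job in, once; it reports no verdict.
Trained networks look in the newest picture that a camera, given by its name, has taken for a name from the list of things; names that differ only in an ending like _2 or _b are one class to them, and where a whole thing is asked for, a point or a joint stands for the part that bears it (a point fixed in the world has none). Each returns a list of dicts, best first, with "p" (0 to 1); they miss things now and then, are a little off and sometimes report something else, mostly with a low value. They report only what shows in the picture. A call takes as long as a camera call. They do not tell look-alikes from the thing itself.
- r.recognise(camera, target): "rect" ([left, top, right, bottom] in pixels, round what is visible of it).
The state is a dict: "clock": time; "joints": joint angles; "qvel": joint speeds; "tau": joint torques, N m; "tcp_pos": TCP position; "orientation": TCP orientation; "contact_force": force on the tool from outside, world axes, zero at the start; "moment": the same for the moment, N m; "grip_width": finger opening in m.
Only numpy, scipy, OpenCV 4.12 (cv2) and the standard library are available. Lean on these libraries where they do the work, as an engineer would, in place of code of your own. Each camera call takes 0.05 s, during which the arm holds its last target.

## Working session

There is one attempt and no reset: what is moved stays moved. The work goes in short steps, Python scripts to look and compute and a tool call to move; the robot and the scene stay as the last step left them, time stands still between calls to the robot, and variables do not carry over. Pictures are saved under pics/ and viewed, and the job is handed in when it is done.

Besides the shell and the picture viewer there is one more tool, called after "Emit:" as name([rows], argument=value, ...), one row to a line, values as JSON. send_rows: Moves the arm, as the interface text tells. Its arguments: {"type":"object","properties":{"plan":{"type":"array","items":{"type":"array","items":{"type":"number"}}},"force":{"type":"number"}},"required":["plan"]}

```bash
mkdir -p pics; ls
python3 - <<'E'
from bench import r
import cv2
o=r.get_obs()
for k,v in o.items(): print(k,v)
print(r.tip_extent)
for n in ["scene","side","wrist"]:
    f=r.grab_frame(n); cv2.imwrite(f"pics/{n}0.png",f["image"][:,:,::-1])
    print(n,f["camera_matrix"],f["D"],f["cam_to_world"])
    for t in ["rotor","centrifuge","lab_timer","dropper_bottle","petri_dish","rotor_knob","spindle_seat"]:
        try: print(t,[(d["rect"],round(d["p"],2)) for d in r.recognise(n,t)])
        except Exception as e: print(t,e)
E
```

```text
pics
clock 0.0
joints [ 1.11288625  0.47782662  0.02235456  1.55649537 -0.01150913  1.10931766
 -0.08309731]
qvel [ 0.00132974 -0.00121479 -0.0003744   0.00056769 -0.00011151 -0.00043157
 -0.00053471]
tau [ 1.17112268e-03 -5.96446788e+01  1.60819005e+00 -2.81194353e+01
  1.23627449e-02  9.36535449e-03 -1.71116454e-05]
tcp_pos [ 0.23110996 -0.63356765  0.24428968]
orientation [-1.35362303  0.9489899  -0.94626292]
contact_force [ 0.7089274  -0.49230502 -0.35341356]
moment [-0.03558812 -0.00591126  0.02589278]
grip_width 0.08525399674015709
0.014
scene [[437.82039163   0.         248.64745014]
 [  0.         437.82039163 181.72995113]
 [  0.           0.           1.        ]] [0.05932843 0.         0.         0.         0.        ] [[ 0.54722912 -0.61371026  0.56912214 -0.31221383]
 [-0.8369472  -0.40750924  0.36531575 -0.62134348]
 [ 0.00772451 -0.6762366  -0.73664401  1.07996292]
 [ 0.          0.          0.          1.        ]]
rotor [([244.9, 192.2, 273.1, 211.7], 0.86), ([289.1, 196.7, 325.0, 231.9], 0.8), ([172.2, 135.9, 179.5, 148.2], 0.18)]
centrifuge [([153.5, 96.5, 208.4, 1
[... 896 characters left out ...]
_bottle [([231.8, 272.6, 245.9, 311.0], 0.59)]
petri_dish []
rotor_knob [([222.4, 205.0, 250.8, 237.2], 0.88), ([233.8, 229.7, 284.4, 278.7], 0.84), ([218.6, 195.3, 242.6, 211.4], 0.57)]
spindle_seat []
wrist [[289.90479287   0.         261.90224373]
 [  0.         289.90479287 188.38002803]
 [  0.           0.           1.        ]] [-0.05632757  0.          0.          0.          0.        ] [[ 0.34240708 -0.90335968 -0.25826087  0.29540668]
 [-0.93955103 -0.32954501 -0.09297283 -0.61126013]
 [-0.00112067  0.27448382 -0.96159107  0.37366604]
 [ 0.          0.          0.          1.        ]]
rotor []
centrifuge []
lab_timer []
dropper_bottle []
petri_dish []
rotor_knob []
spindle_seat []
```

View pics/scene0.png

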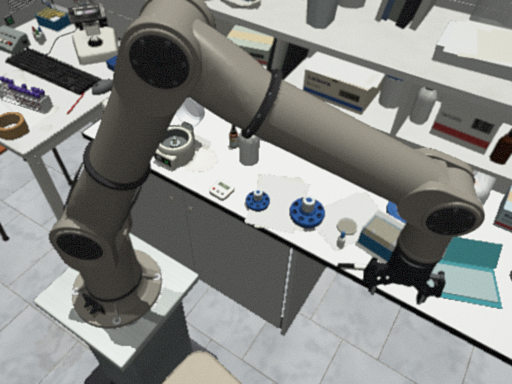

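View pics/side0.png

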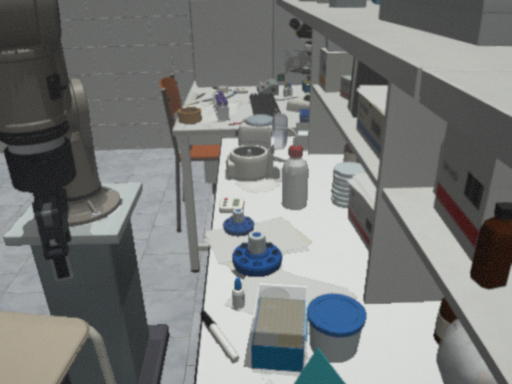

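View pics/wrist0.png

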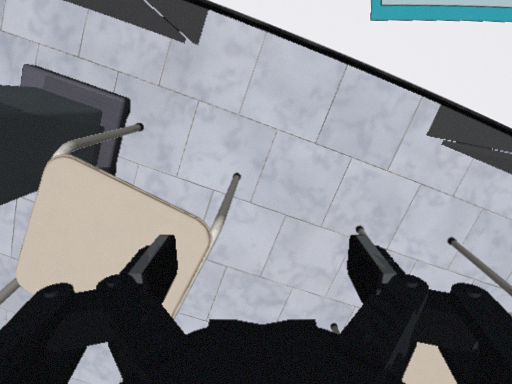

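Run:
```python
from bench import r
from scipy.spatial.transform import Rotation as R
o=r.get_obs(); print(o["clock"]); print(R.from_rotvec(o["orientation"]).as_matrix().round(3))
print([x for x in dir(r) if x[0]!='_'])
```

```text
1.2
[[ 0.343  0.     0.939]
 [-0.939 -0.     0.343]
 [ 0.    -1.     0.   ]]
['Unreachable', 'get_obs', 'grab_frame', 'hand_in', 'recognise', 'tip_extent']
```

Run:
```python
import cv2
a=cv2.imread("pics/scene0.png")[90:260,140:370]; cv2.imwrite("pics/s_crop.png",cv2.resize(a,None,fx=3.4,fy=3.4,interpolation=cv2.INTER_CUBIC))
a=cv2.imread("pics/side0.png")[100:320,200:360]; cv2.imwrite("pics/d_crop.png",cv2.resize(a,None,fx=2.7,fy=2.7,interpolation=cv2.INTER_CUBIC))
```

```text
(no output)
```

View pics/s_crop.png

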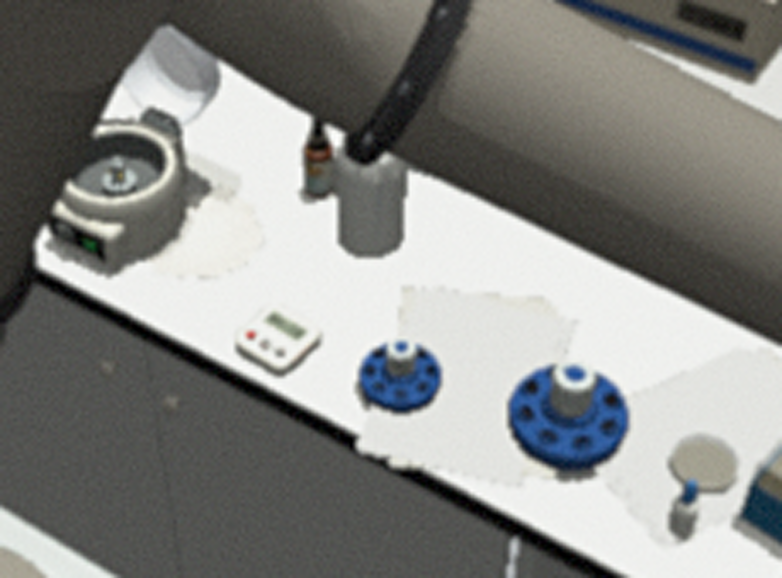

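View pics/d_crop.png

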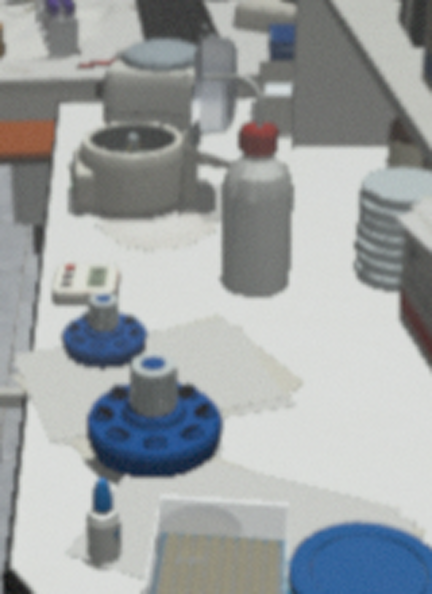

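```bash
cat > h.py <<'E'
import numpy as np, cv2
from scipy.spatial.transform import Rotation as R
def ray(f,uv):
    p=cv2.undistortPoints(np.array([[uv]],float),f["camera_matrix"],f["D"])[0,0]
    T=f["cam_to_world"]; d=T[:3,:3]@np.r_[p,1]; return T[:3,3],d/np.linalg.norm(d)
def atz(f,uv,z):
    o,d=ray(f,uv); return o+d*(z-o[2])/d[2]
def tri(rs):
    A=np.zeros((3,3));b=np.zeros(3)
    for o,d in rs:
        P=np.eye(3)-np.outer(d,d);A+=P;b+=P@o
    x=np.linalg.solve(A,b); return x,[np.linalg.norm((np.eye(3)-np.outer(d,d))@(x-o)) for o,d in rs]
def proj(f,X):
    T=np.linalg.inv(f["cam_to_world"]); return cv2.projectPoints(np.array(X,float).reshape(-1,3),T[:3,:3],T[:3,3],f["camera_matrix"],f["D"])[0].reshape(-1,2)
E
python3 - <<'E'
from bench import r
from h import *
fs=r.grab_frame("scene"); fd=r.grab_frame("side")
np.savez("cams.npz",**{k+n:f[k] for n,f in(("s",fs),("d",fd)) for k in("camera_matrix","D","cam_to_world")})
for nm,a,b,z in [("rotor knob top",(257.9,192.1),(238.1,210.4),.058),("spindle tip",(174.7,140.0),(249.3,149.3),.083),("big",(308.5,200),(256.5,235),.08),
  ("dropper cap",(343,233),(238,279),.066)]:
    print(nm,tri([ray(fs,a),ray(fd,b)]),atz(fs,a,z),atz(fd,b,z))
print("dish",atz(fs,(347,226),.016)); print("timer",atz(fs,(221,190),.019),atz(fd,(232,205),.019))
print("lid top", atz(fs,(190,99),.2))
print("panel",atz(fs,(163,161),.03))
E
```

```text
rotor knob top (array([ 0.45727178, -0.16198455,  0.05744835]), [np.float64(0.00015886264696307026), np.float64(0.0001588626469630198)]) [ 0.45667338 -0.1623371   0.058     ] [ 0.45739156 -0.16276386  0.058     ]
spindle tip (array([0.4891034 , 0.19259861, 0.07969165]), [np.float64(0.005352704228535702), np.float64(0.00535270422853574)]) [0.47996609 0.18541629 0.083     ] [0.49256709 0.19546169 0.083     ]
big (array([ 0.49757913, -0.31482236,  0.07911886]), [np.float64(0.0003146463248068981), np.float64(0.0003146463248068826)]) [ 0.49723906 -0.31491113  0.08      ] [ 0.49732225 -0.31672647  0.08      ]
dropper cap (array([ 0.45706599, -0.44831185,  0.06376183]), [np.float64(0.0012416719151793593), np.float64(0.0012416719151793515)]) [ 0.45399131 -0.44937829  0.066     ] [ 0.45795102 -0.44977083  0.066     ]
dish [ 0.52218513 -0.43994525  0.016     ]
timer [ 0.4277068  -0.04062642  0.019     ] [ 0.43957613 -0.0579511   0.019     ]
lid top [0.56969964 0.17720643 0.2       ]
panel [0.41825449 0.19325065 0.03      ]
```

Emit:
send_rows([
  [0,0,0,10,1],
  [0,0,0,10,1],
  [-4.7,0,2.2,0,1],
  [-4.7,0,2.2,0,1],
  [-4.7,0,2.2,0,1],
  [-4.7,0,2.2,0,1],
  [-4.7,0,2.2,0,1],
  [-4.7,0,2.2,0,1],
  [-4.7,0,2.2,0,1],
  [-4.7,0,2.2,0,1],
  [-4.7,0,2.2,0,0.8],
  [-4.7,0,2.2,0,0.8],
])

```text
clock: 2.8
tcp_pos: [0.4516, -0.1625, 0.2457]
orientation: [-1.209, 1.208, -1.21]
contact_force: [0.8, 0.2, 0.5]
grip_width: 0.0684
```

Run:
```python
from bench import r
from h import *
o=r.get_obs(); print(o["tcp_pos"],R.from_rotvec(o["orientation"]).as_matrix().round(3).tolist(),o["joints"].round(2),o["contact_force"])
for n in ["wrist","scene"]:
    f=r.grab_frame(n); cv2.imwrite(f"pics/{n}1.png",f["image"][:,:,::-1])
    if n=="wrist": print(proj(f,[[.457,-.162,.058],[.457,-.162,.024]])); np.save("pics/T1.npy",f["cam_to_world"])
    print(n,[(d["rect"],round(d["p"],2)) for d in r.recognise(n,"rotor_knob")])
```

```text
[ 0.45163177 -0.16251161  0.24568506] [[0.001, 0.001, 1.0], [-1.0, -0.0, 0.001], [0.0, -1.0, 0.001]] [ 0.38  0.16 -0.19  2.    0.04  0.98 -1.39] [0.79349486 0.15850993 0.49819989]
[[260.82637439 164.7386386 ]
 [260.9439116  159.30025748]]
wrist [([230.6, 131.6, 289.3, 192.9], 0.74), ([341.1, 80.7, 434.7, 175.7], 0.63)]
scene [([246.6, 186.4, 271.4, 215.2], 0.95), ([288.0, 197.4, 326.2, 228.4], 0.93)]
```

View pics/wrist1.png

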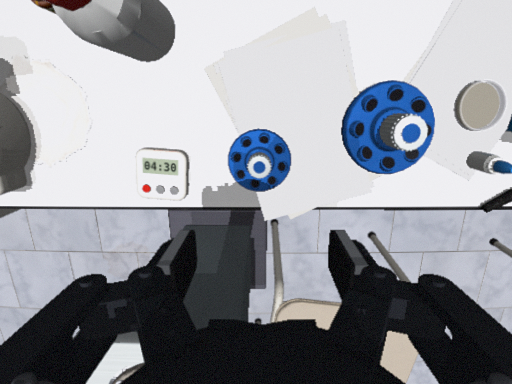

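View pics/scene1.png

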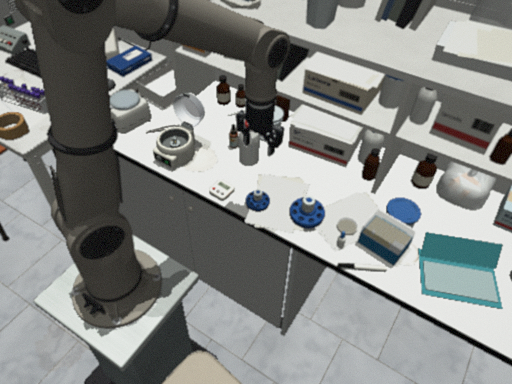

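Run:
```python
from bench import r
from h import *
f=r.grab_frame("wrist"); im=f["image"].astype(int)
crop=im[120:205,215:305]; cv2.imwrite("pics/w1c.png",cv2.resize(f["image"][120:205,215:305,::-1],None,fx=7,fy=7,interpolation=cv2.INTER_CUBIC))
# white cap inside blue rotor
blue=((im[:,:,2]>im[:,:,0]+50)).astype(np.uint8); blue[:,320:]=0; blue[:115]=0;blue[210:]=0;blue[:,:220]=0
c=max(cv2.findContours(blue,cv2.RETR_EXTERNAL,cv2.CHAIN_APPROX_NONE)[0],key=cv2.contourArea)
e=cv2.fitEllipse(cv2.convexHull(c)); print("outer",e, atz(f,e[0],.012),atz(f,e[0],.024))
m=np.zeros(blue.shape,np.uint8); cv2.drawContours(m,[c],-1,1,-1)
w=((im.min(2)>150)&(m>0)).astype(np.uint8)
n,l,s,cc=cv2.connectedComponentsWithStats(w)
for i in range(1,n): 
    if s[i,4]>40: print(s[i],cc[i])
i=1+np.argmax(s[1:,4]); cw=max(cv2.findContours((l==i).astype(np.uint8),cv2.RETR_EXTERNAL,cv2.CHAIN_APPROX_NONE)[0],key=cv2.contourArea)
e=cv2.fitEllipse(cv2.convexHull(cw)); print(e,atz(f,e[0],.058))
```

```text
outer ((258.4162292480469, 159.28208923339844), (61.661033630371094, 62.376583099365234), 90.62198638916016) [ 0.45439918 -0.15954057  0.012     ] [ 0.45656045 -0.15968992  0.024     ]
[247 155  23  23 280] [257.96428571 165.80357143]
((257.9673156738281, 165.9059295654297), (22.228458404541016, 22.781465530395508), 142.6553497314453) [ 0.45525036 -0.15961293  0.058     ]
```

View pics/w1c.png

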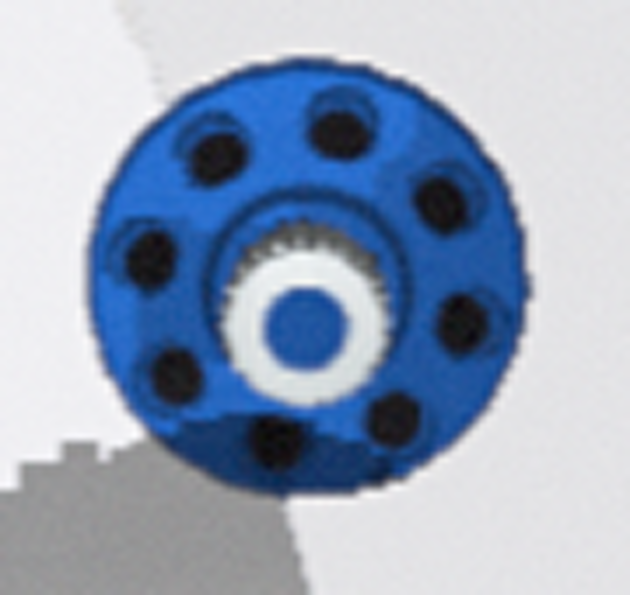

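Emit:
send_rows([
  [-0.15,4.0,0.4,0,0.7],
  [0,4.4,0,0,0.7],
  [0,4.4,0,0,0.7],
  [0,4.4,0,0,0.7],
  [0,1.4,0,0,0.7],
  [0,1.4,0,0,0.7],
  [0,0,0,0,0.7],
])

```text
clock: 3.92
tcp_pos: [0.4551, -0.1629, 0.0454]
orientation: [-1.209, 1.209, -1.209]
contact_force: [-0.7, -0.5, 0.3]
grip_width: 0.0596
```

Run:
```python
from bench import r
from h import *
o=r.get_obs(); print(o["tcp_pos"],R.from_rotvec(o["orientation"]).as_matrix().round(3).tolist())
for n in ["wrist","side"]:
    f=r.grab_frame(n)
    im=f["image"][:,:,::-1]
    if n=="side": im=cv2.resize(im[150:270,180:310],None,fx=4.5,fy=4.5,interpolation=cv2.INTER_CUBIC)
    cv2.imwrite(f"pics/{n}2.png",im)
```

```text
[ 0.45511984 -0.16293568  0.04543626] [[0.0, 0.0, 1.0], [-1.0, -0.0, 0.0], [0.0, -1.0, 0.0]]
```

View pics/wrist2.png

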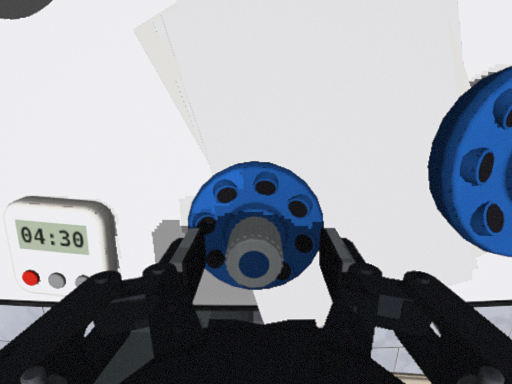

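View pics/side2.png

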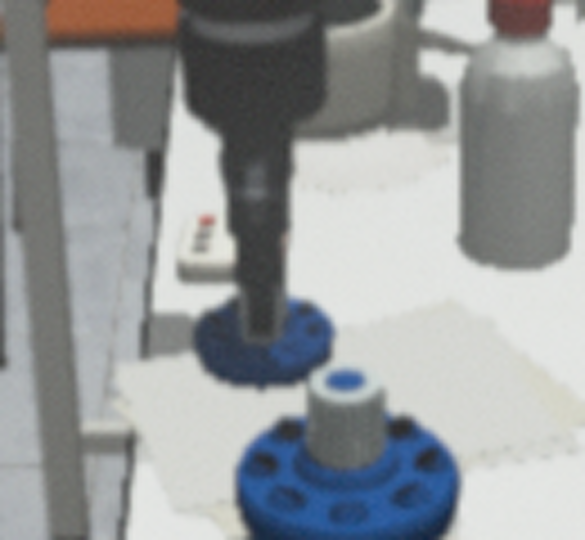

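Emit:
send_rows([
  [-0.2,0,0,0,0.7],
  [0,0,0,0,0.2],
  [0,0,0,0,0.1],
  [0,0,0,0,0.1],
  [0,0,0,0,0.1],
], force=50)

```text
clock: 4.65
tcp_pos: [0.4553, -0.1604, 0.0459]
orientation: [-1.209, 1.208, -1.209]
contact_force: [-0.3, 0.7, 6.7]
grip_width: 0.0243
```

Emit:
send_rows([
  [0,-0.5,0,0,0.1],
  [0,-0.5,0,0,0.1],
  [0,-2,0,0,0.1],
  [0,-4,0,0,0.1],
  [0,-4,0,0,0.1],
  [0,-4,0,0,0.1],
  [0,0,0,0,0.1],
])

```text
clock: 5.52
tcp_pos: [0.4569, -0.161, 0.1985]
orientation: [-1.206, 1.203, -1.213]
contact_force: [0.1, 0.0, -2.4]
grip_width: 0.0245
```

Run:
```python
from bench import r
from h import *
o=r.get_obs(); print(o["tcp_pos"],R.from_rotvec(o["orientation"]).as_matrix().round(4).tolist(),o["contact_force"])
for n,c in [("side",(40,260,160,380)),("scene",(40,260,170,400)),("wrist",(0,384,0,512))]:
    f=r.grab_frame(n)
    im=f["image"][c[0]:c[1],c[2]:c[3],::-1]
    if n!="wrist": im=cv2.resize(im,None,fx=2.7,fy=2.7,interpolation=cv2.INTER_CUBIC)
    cv2.imwrite(f"pics/{n}3.png",im)
```

```text
[ 0.45691186 -0.16100929  0.19846358] [[0.0005, 0.0063, 1.0], [-1.0, -0.0019, 0.0005], [0.0019, -1.0, 0.0063]] [ 0.08970811  0.01465361 -2.43220255]
```

View pics/side3.png

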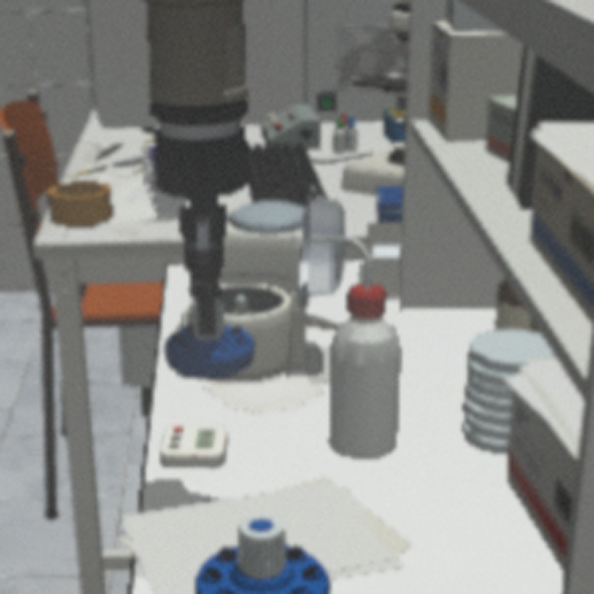

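View pics/scene3.png

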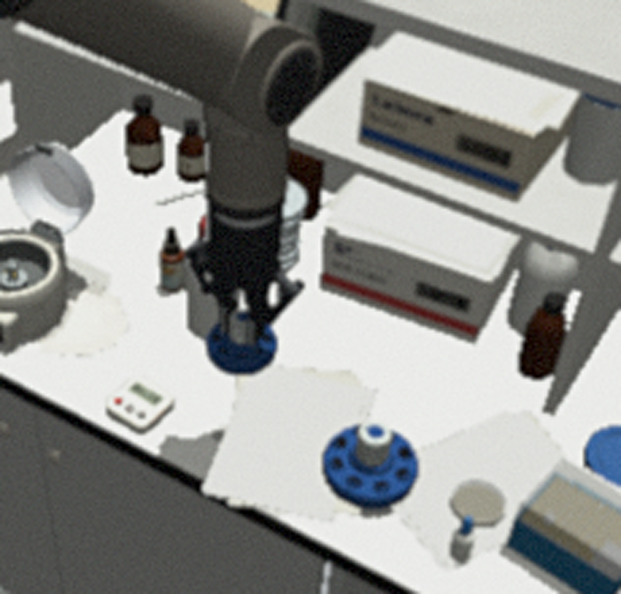

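View pics/wrist3.png

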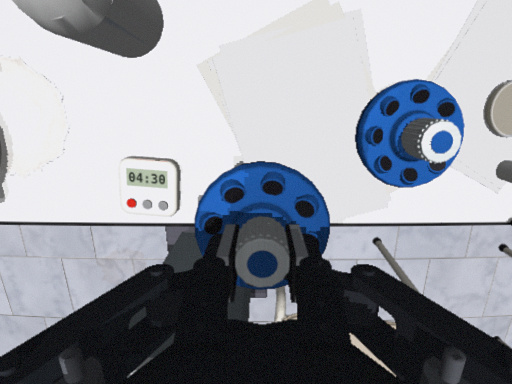

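Run:
```python
from bench import r
from h import *
z=np.load("cams.npz"); fs={k:z[k+"s"] for k in("camera_matrix","D","cam_to_world")}; fd={k:z[k+"d"] for k in("camera_matrix","D","cam_to_world")}
print(atz(fd,(295.5,207),0),atz(fd,(282.5,200),0),atz(fd,(308,200),0),atz(fs,(249,164),0))
print(r.get_obs()["clock"])
```

```text
[ 0.61318753 -0.04329869  0.        ] [0.58122757 0.00128201 0.        ] [ 0.65329841 -0.00294477  0.        ] [ 0.59288175 -0.0409885   0.        ]
5.675
```

Emit:
send_rows([
  [-3.0,-0.4,0.4,0,0.1],
  [-4.2,-0.4,0.6,0,0.1],
  [-4.2,-0.4,0.6,0,0.1],
  [-4.2,-0.3,0.4,0,0.1],
  [-3.0,0,0,0,0.1],
  [0,0,0,0,0.1],
])

```text
clock: 6.42
tcp_pos: [0.4739, 0.0282, 0.2089]
orientation: [-1.213, 1.207, -1.203]
contact_force: [0.1, -0.2, -1.7]
grip_width: 0.0241
```

Run:
```python
from bench import r
from h import *
o=r.get_obs(); print(o["tcp_pos"],R.from_rotvec(o["orientation"]).as_matrix().round(4).tolist(),o["contact_force"],o["joints"].round(2))
for n,c in [("wrist",(0,384,0,512)),("scene",(70,220,110,310))]:
    f=r.grab_frame(n)
    im=f["image"][c[0]:c[1],c[2]:c[3],::-1]
    if n!="wrist": im=cv2.resize(im,None,fx=3.8,fy=3.8,interpolation=cv2.INTER_CUBIC)
    else: np.save("T4.npy",f["cam_to_world"])
    cv2.imwrite(f"pics/{n}4.png",im)
    if n=="wrist":
        cv2.imwrite(f"pics/{n}4c.png",cv2.resize(im[100:330,0:230],None,fx=2.6,fy=2.6,interpolation=cv2.INTER_CUBIC))
```

```text
[0.47387255 0.0281533  0.20891385] [[0.0057, -0.0028, 1.0], [-1.0, 0.0008, 0.0057], [-0.0008, -1.0, -0.0028]] [ 0.12006107 -0.23992826 -1.6610957 ] [ 0.09  0.21 -0.32  2.04  0.08  0.91 -1.84]
```

View pics/wrist4.png

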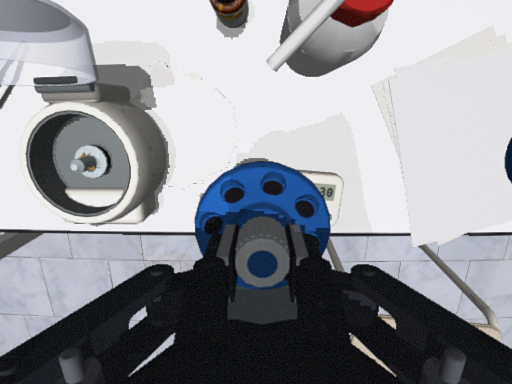

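View pics/scene4.png

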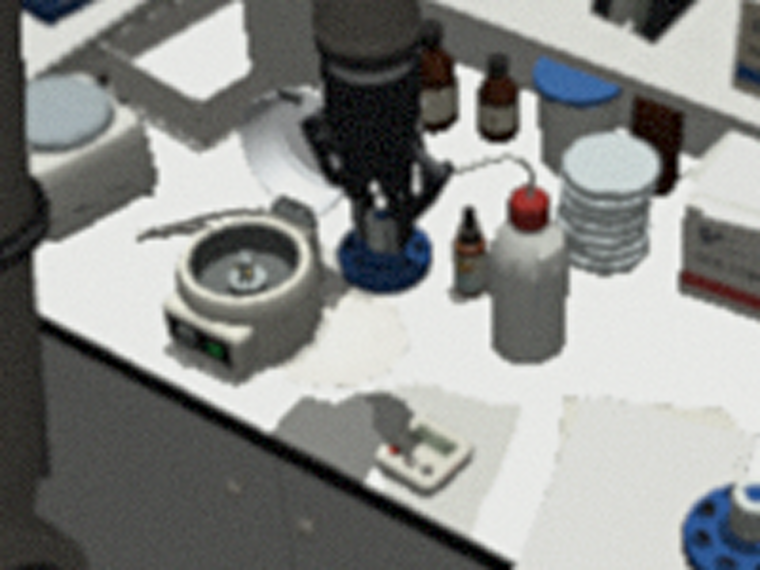

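View pics/wrist4c.png

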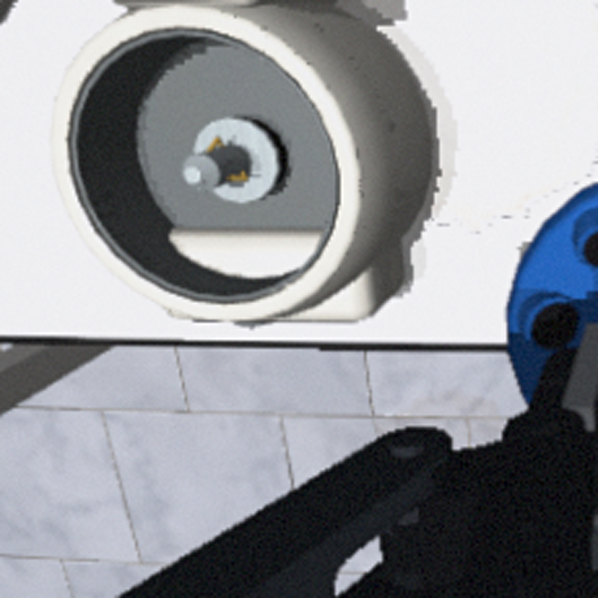

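Run:
```python
from h import *
import json
z=np.load("cams.npz"); fs={k:z[k+"s"] for k in("camera_matrix","D","cam_to_world")}; fd={k:z[k+"d"] for k in("camera_matrix","D","cam_to_world")}
K=np.array([[289.90479287,0,261.90224373],[0,289.90479287,188.38002803],[0,0,1]]); D=np.array([-0.05632757,0,0,0,0])
fw=dict(camera_matrix=K,D=D,cam_to_world=np.load("T4.npy"))
print("tip",atz(fw,(73.8,166.9),.083)," flange",atz(fw,(90.8,161.5),.056))
# rim inner ellipse in wrist: extremes
e=[(69,150),(340,170),(190,30),(235,300)]
pts=np.array(e)/2.6+[0,100]
P=np.array([atz(fw,p,.078) for p in pts]); print("rim",P.round(4), "mid",(P[0]+P[1])/2,(P[2]+P[3])/2, np.linalg.norm(P[0]-P[1]),np.linalg.norm(P[2]-P[3]))
# scene: tip crop4 (246,262)/3.8+(110,70)
for a in [(246,262)]: print("scene tip",atz(fs,np.array(a)/3.8+[110,70],.083))
print("scene flange",atz(fs,np.array((246,273))/3.8+[110,70],.056))
print("side tip",atz(fd,np.array((243,297))/2.7+[160,40],.083))
# nozzle tip
print("nozzle tri",tri([ray(fw,(275,65)),ray(fs,np.array((450,171))/3.8+[110,70])]))
# rotor in hand: knob cap blue centre
print("cap",[atz(fw,(263,263),h) for h in (.215,.221)])
# panel/hinge dir
print("hinge",atz(fw,(68,88),.08),"panelbase",atz(fw,(110,221),.0))
```

```text
tip [0.48861096 0.20014674 0.083     ]  flange [0.48841838 0.19958762 0.056     ]
rim [[0.4964 0.2493 0.078 ]
 [0.489  0.1485 0.078 ]
 [0.5378 0.1959 0.078 ]
 [0.4392 0.1952 0.078 ]] mid [0.49273379 0.19889415 0.078     ] [0.48851692 0.19555124 0.078     ] 0.10113092748589397 0.09864151268555886
scene tip [0.48413077 0.18870179 0.083     ]
scene flange [0.49417681 0.20110898 0.056     ]
side tip [0.49462685 0.18903486 0.083     ]
nozzle tri (array([0.56051429, 0.02026025, 0.20940745]), [np.float64(0.0028677070766221493), np.float64(0.0028677070766219767)])
cap [array([0.47034214, 0.02679983, 0.215     ]), array([0.47389013, 0.02683334, 0.221     ])]
hinge [0.55786531 0.19618006 0.08      ] panelbase [0.4007448  0.22091525 0.        ]
```

Emit:
send_rows([
  [-2.5,0,0.4,0,0.1],
  [-3.0,0,0.5,0,0.1],
  [-1.7,0,0.4,0,0.1],
  [0,0,0,0,0.1],
  [0,0,0,0,0.1],
])

```text
clock: 7.15
tcp_pos: [0.4876, 0.0959, 0.2099]
orientation: [-1.21, 1.21, -1.21]
contact_force: [-0.4, -0.6, -1.9]
grip_width: 0.0242
```

Run:
```python
from bench import r
from h import *
o=r.get_obs(); print(o["tcp_pos"],R.from_rotvec(o["orientation"]).as_matrix().round(4).tolist(),o["contact_force"],o["joints"].round(2))
for n,c in [("wrist",(0,384,0,512)),("scene",(70,220,110,310)),("side",(80,220,190,310))]:
    f=r.grab_frame(n)
    im=f["image"][c[0]:c[1],c[2]:c[3],::-1]
    if n!="wrist": im=cv2.resize(im,None,fx=3.8,fy=3.8,interpolation=cv2.INTER_CUBIC)
    else: np.save("T5.npy",f["cam_to_world"])
    cv2.imwrite(f"pics/{n}5.png",im)
    if n=="wrist":
        cv2.imwrite(f"pics/{n}5c.png",cv2.resize(im[90:300,50:340],None,fx=2.7,fy=2.7,interpolation=cv2.INTER_CUBIC))
```

```text
[0.48760533 0.09590248 0.20992882] [[-0.0009, -0.0009, 1.0], [-1.0, -0.001, -0.0009], [0.0011, -1.0, -0.0009]] [-0.35898597 -0.57263729 -1.91175583] [-0.01  0.25 -0.36  1.99  0.11  0.92 -2.  ]
```

View pics/wrist5c.png

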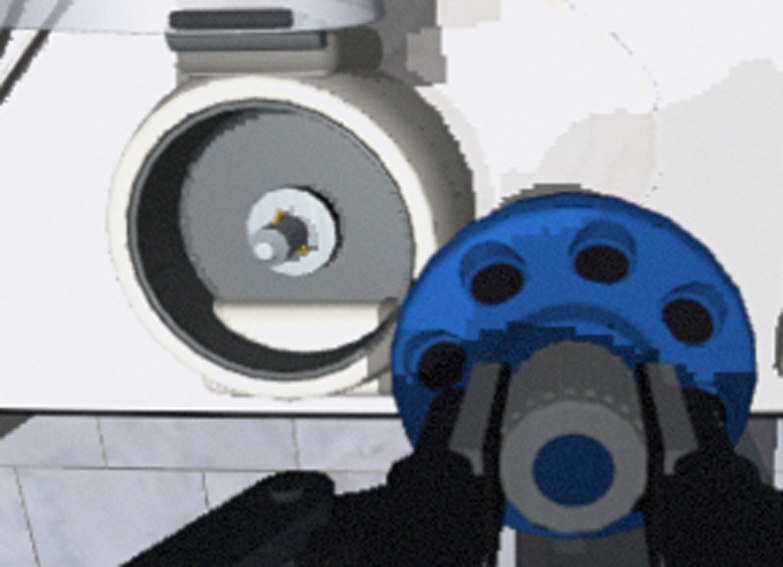

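View pics/scene5.png

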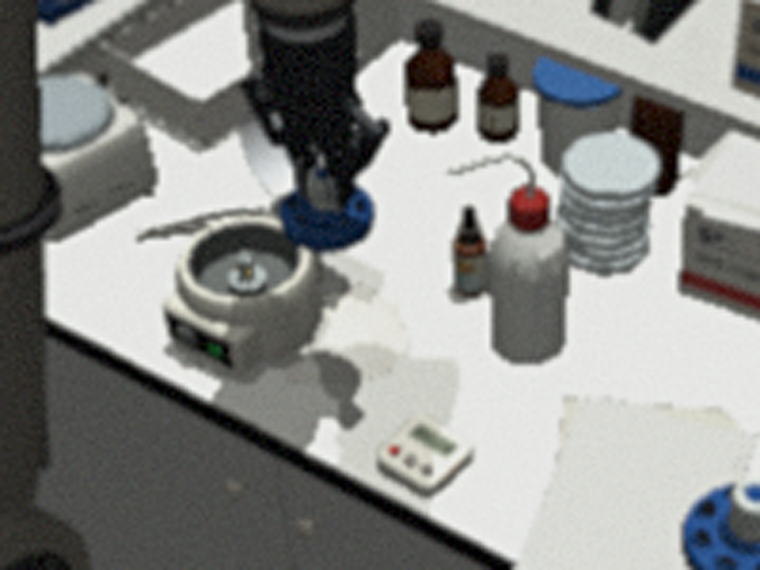

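View pics/side5.png

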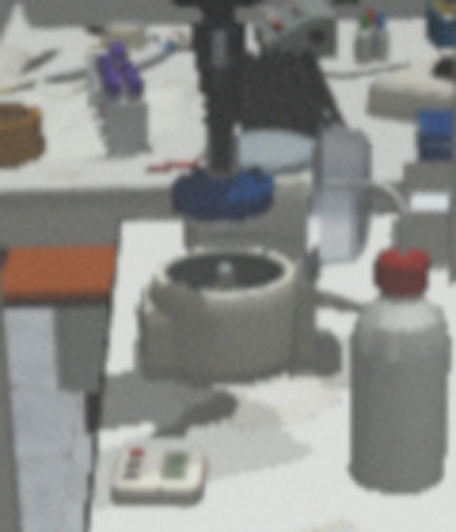

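Run:
```python
from h import *
z=np.load("cams.npz"); fs={k:z[k+"s"] for k in("camera_matrix","D","cam_to_world")}; fd={k:z[k+"d"] for k in("camera_matrix","D","cam_to_world")}
K=np.array([[289.90479287,0,261.90224373],[0,289.90479287,188.38002803],[0,0,1]]); D=np.array([-0.05632757,0,0,0,0])
fw=dict(camera_matrix=K,D=D,cam_to_world=np.load("T5.npy"))
c=lambda p:np.array(p)/2.7+[50,90]
print("tip",atz(fw,c((262,249)),.083)," flange",atz(fw,c((292,231)),.056))
P=np.array([atz(fw,c(p),.078) for p in [(131,235),(413,240),(265,100),(285,380)]]); print("rim",(P[0]+P[1])/2,(P[2]+P[3])/2,np.linalg.norm(P[0]-P[1]),np.linalg.norm(P[2]-P[3]))
print("cap",atz(fw,c((573,470)),.222))
print("rotor top L/R",atz(fw,c((393,350)),.188),atz(fw,c((755,350)),.188),"front",atz(fw,c((573,195)),.188))
s=lambda p:np.array(p)/3.8+[110,70]; d=lambda p:np.array(p)/3.8+[190,80]
print("scene tip cand",tri([ray(fs,s((246,262))),ray(fd,d((225,265)))]),atz(fd,d((225,265)),.083))
# rotor in fixed views: bottom centre
print(proj(fs,[[.4886,.198,.083],[.4886,.198,.056]])-[110,70],proj(fd,[[.4886,.198,.083]])-[190,80])
print((proj(fs,[[.4886,.198,.083],[.4886,.198,.056]])-[110,70])*3.8,(proj(fd,[[.4886,.198,.083],[.4886,.198,.056]])-[190,80])*3.8)
# rotor predicted edges
for f,o in ((fs,[110,70]),(fd,[190,80])):
  for X in ([.4876,.0975],):
    a=np.linspace(0,2*np.pi,60); q=np.c_[X[0]+.04*np.cos(a),X[1]+.04*np.sin(a),np.full(60,.164)]; q2=q.copy(); q2[:,2]=.188
    u=(np.r_[proj(f,q),proj(f,q2)]-o)*3.8; print("rotor bbox",u.min(0),u.max(0))
```

```text
tip [0.48882705 0.2006074  0.083     ]  flange [0.48863756 0.1996257  0.056     ]
rim [0.49163571 0.19927784 0.078     ] [0.48822482 0.19803123 0.078     ] 0.09907130588456298 0.10020454262932611
cap [0.48704092 0.09495863 0.222     ]
rotor top L/R [0.49482822 0.13213624 0.188     ] [0.49473567 0.05727679 0.188     ] front [0.52723827 0.09488696 0.188     ]
scene tip cand (array([0.49035523, 0.19387847, 0.07971397]), [np.float64(0.0029567944457270386), np.float64(0.0029567944457269584)]) [0.49220724 0.19155993 0.083     ]
[[63.45155348 67.18897785]
 [64.39615452 73.09200067]] [[58.02308611 69.04962583]]
[[241.11590323 255.31811585]
 [244.70538717 277.74960255]] [[220.48772723 262.38857814]
 [221.14072888 292.8333469 ]]
rotor bbox [270.81208456 174.74191758] [370.20230347 259.94573243]
rotor bbox [165.3032604  161.40372851] [272.34578624 225.18079859]
```

Emit:
send_rows([
  [-3.0,0,0,0,0.1],
  [-4.2,0,0.1,0,0.1],
  [-3.0,0,0,0,0.1],
  [0,0,0,0,0.1],
  [0,2.5,0,0,0.1],
  [0,2.5,0,0,0.1],
  [0,1.8,0,0,0.1],
  [0,0,0,0,0.1],
  [0,0,0,0,0.1],
])

```text
clock: 8.43
tcp_pos: [0.4893, 0.1995, 0.143]
orientation: [-1.208, 1.208, -1.209]
contact_force: [-0.5, -0.4, -2.3]
grip_width: 0.0244
```

Run:
```python
from bench import r
from h import *
o=r.get_obs(); print(o["tcp_pos"],R.from_rotvec(o["orientation"]).as_matrix().round(4).tolist(),o["contact_force"],o["moment"],o["joints"].round(2))
for n,c in [("wrist",(0,384,0,512)),("scene",(70,190,110,240)),("side",(80,200,190,310))]:
    f=r.grab_frame(n)
    im=f["image"][c[0]:c[1],c[2]:c[3],::-1]
    if n!="wrist": im=cv2.resize(im,None,fx=5,fy=5,interpolation=cv2.INTER_CUBIC)
    else: np.save("T6.npy",f["cam_to_world"])
    cv2.imwrite(f"pics/{n}6.png",im)
```

```text
[0.48931626 0.19950933 0.14299555] [[0.0003, 0.001, 1.0], [-1.0, 0.0004, 0.0003], [-0.0004, -1.0, 0.001]] [-0.46176878 -0.42761703 -2.291156  ] [ 0.04388015 -0.01551651  0.01742955] [-0.2   0.39 -0.38  1.98  0.2   0.8  -2.26]
```

View pics/wrist6.png

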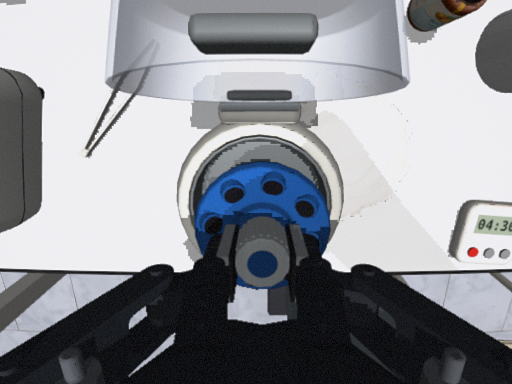

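View pics/scene6.png

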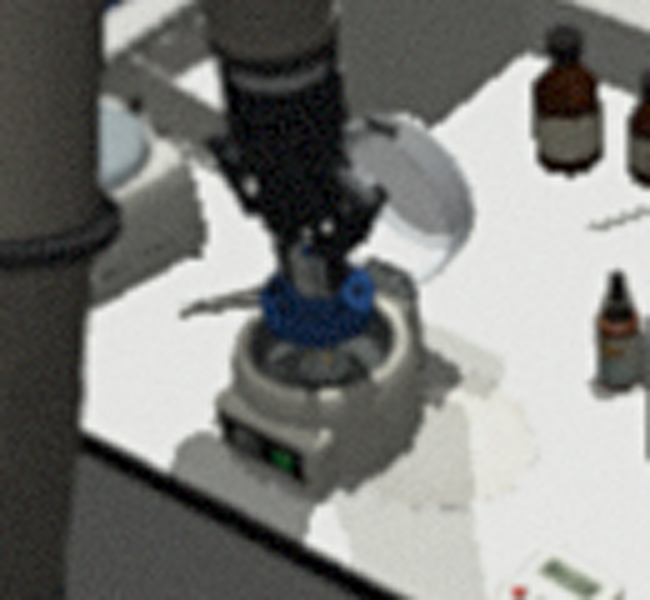

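View pics/side6.png

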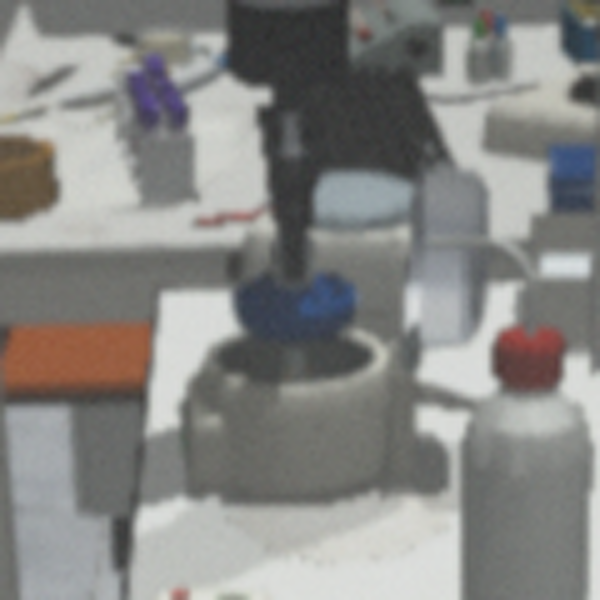

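Run:
```python
from h import *
z=np.load("cams.npz"); fs={k:z[k+"s"] for k in("camera_matrix","D","cam_to_world")}; fd={k:z[k+"d"] for k in("camera_matrix","D","cam_to_world")}
K=np.array([[289.90479287,0,261.90224373],[0,289.90479287,188.38002803],[0,0,1]]); D=np.array([-0.05632757,0,0,0,0])
fw=dict(camera_matrix=K,D=D,cam_to_world=np.load("T6.npy"))
for nm,f,o in (("scene",fs,[110,70]),("side",fd,[190,80])):
  X=[[.4893,.1995,h] for h in (.056,.083,.097,.121,.155)]
  print(nm,((proj(f,X)-o)*5).round(0).tolist())
  a=np.linspace(0,2*np.pi,60)
  for rr,h in ((.04,.097),(.048,.078),(.017,.056)):
    q=np.c_[.4893+rr*np.cos(a),.1995+rr*np.sin(a),np.full(60,h)]; u=(proj(f,q)-o)*5; print(rr,h,u.min(0).round(),u.max(0).round())
a=np.linspace(0,2*np.pi,200)
im=cv2.imread("pics/wrist6.png")
for rr,h,c in ((.04,.097,(0,255,0)),(.04,.121,(0,255,0)),(.048,.078,(0,0,255)),(.013,.155,(0,255,255))):
    q=np.c_[.4893+rr*np.cos(a),.1995+rr*np.sin(a),np.full(200,h)]; u=proj(fw,q); print("w",rr,h,u.min(0).round(1),u.max(0).round(1))
    for p in u: cv2.circle(im,(int(round(p[0])),int(round(p[1]))),0,c,-1)
cv2.imwrite("pics/w6o.png",cv2.resize(im[100:310,150:370],None,fx=2.8,fy=2.8,interpolation=cv2.INTER_NEAREST))
```

```text
scene [[321.0, 364.0], [316.0, 335.0], [314.0, 319.0], [309.0, 292.0], [303.0, 252.0]]
0.04 0.097 [254. 280.] [373. 359.]
0.048 0.078 [246. 294.] [388. 388.]
0.017 0.056 [296. 347.] [346. 381.]
side [[292.0, 384.0], [291.0, 344.0], [291.0, 323.0], [290.0, 287.0], [289.0, 234.0]]
0.04 0.097 [227. 302.] [354. 346.]
0.048 0.078 [215. 326.] [367. 379.]
0.017 0.056 [265. 375.] [319. 394.]
w 0.04 0.097 [198.7 154.3] [322.9 270.6]
w 0.04 0.121 [189.7 161.6] [331.4 292.1]
w 0.048 0.078 [193.  137.7] [328.8 266.3]
w 0.013 0.155 [231.4 236.6] [288.8 287.5]
```

View pics/w6o.png

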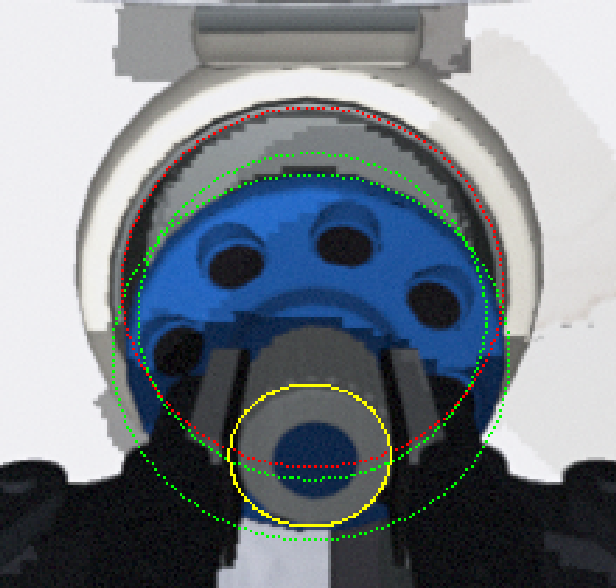

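Emit:
send_rows([
  [0,0.8,0,0,0.1],
  [0,0.8,0,0,0.1],
  [0,0.6,0,0,0.1],
  [0,0.4,0,0,0.1],
  [0,0,0,0,0.1],
  [0,0,0,0,0.1],
])

```text
clock: 9.32
tcp_pos: [0.4889, 0.1996, 0.1164]
orientation: [-1.209, 1.209, -1.209]
contact_force: [1.2, -0.5, -2.2]
grip_width: 0.0245
```

```bash
cat > st.py <<'E'
from bench import r
from h import *
o=r.get_obs(); print(round(o["clock"],2),o["tcp_pos"].round(5),R.from_rotvec(o["orientation"]).as_matrix().round(4)[:,1],"F",o["contact_force"].round(2),"M",o["moment"].round(3),o["grip_width"].round(4))
E
cat > pic.py <<'E'
import sys
from bench import r
from h import *
t=sys.argv[1]
for n,c in [("wrist",(100,310,150,370)),("scene",(70,190,110,240)),("side",(80,200,190,310))]:
    f=r.grab_frame(n); im=f["image"][c[0]:c[1],c[2]:c[3],::-1]
    s=5 if n!="wrist" else 2.8
    cv2.imwrite(f"pics/{n}{t}.png",cv2.resize(im,None,fx=s,fy=s,interpolation=cv2.INTER_CUBIC))
    if n=="wrist": np.save(f"T{t}.npy",f["cam_to_world"])
E
python3 st.py; python3 pic.py 7; python3 st.py
```

```text
Traceback (most recent call last):
  File "st.py", line 3, in <module>
    o=r.get_obs(); print(round(o["clock"],2),o["tcp_pos"].round(5),R.from_rotvec(o["orientation"]).as_matrix().round(4)[:,1],"F",o["contact_force"].round(2),"M",o["moment"].round(3),o["grip_width"].round(4))
                                                                                                                                                                                      ^^^^^^^^^^^^^^^^^^^^^
AttributeError: 'float' object has no attribute 'round'
Traceback (most recent call last):
  File "st.py", line 3, in <module>
    o=r.get_obs(); print(round(o["clock"],2),o["tcp_pos"].round(5),R.from_rotvec(o["orientation"]).as_matrix().round(4)[:,1],"F",o["contact_force"].round(2),"M",o["moment"].round(3),o["grip_width"].round(4))
                                                                                                                                                                                      ^^^^^^^^^^^^^^^^^^^^^
AttributeError: 'float' object has no attribute 'round'
```

View pics/scene7.png

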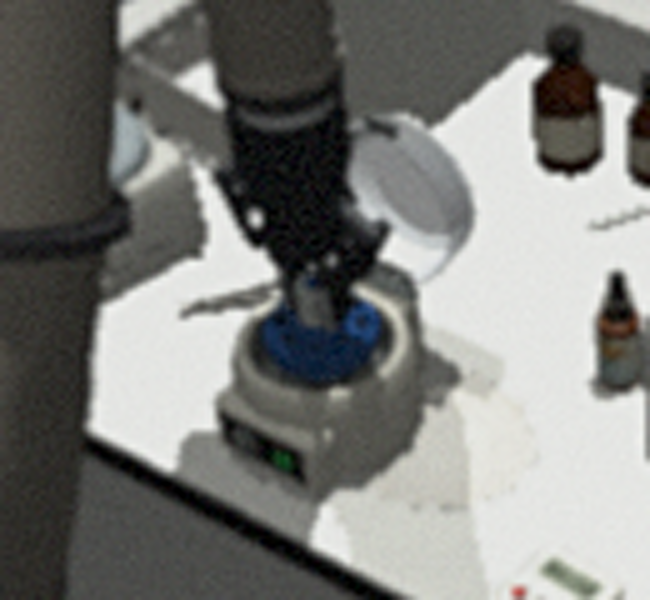

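View pics/side7.png

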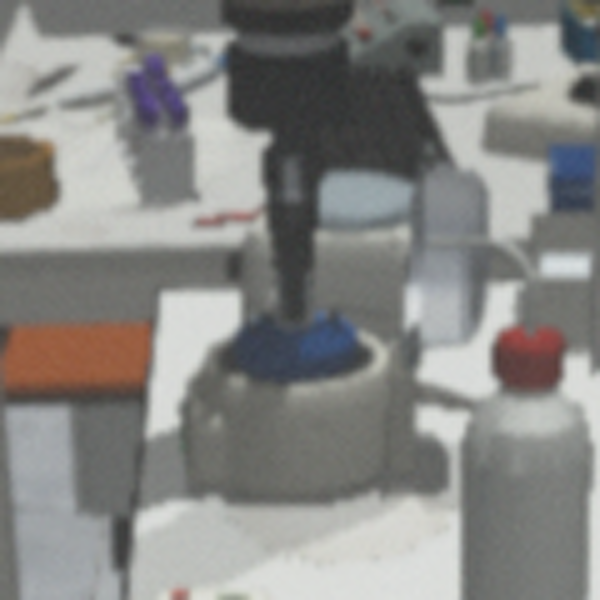

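View pics/wrist7.png

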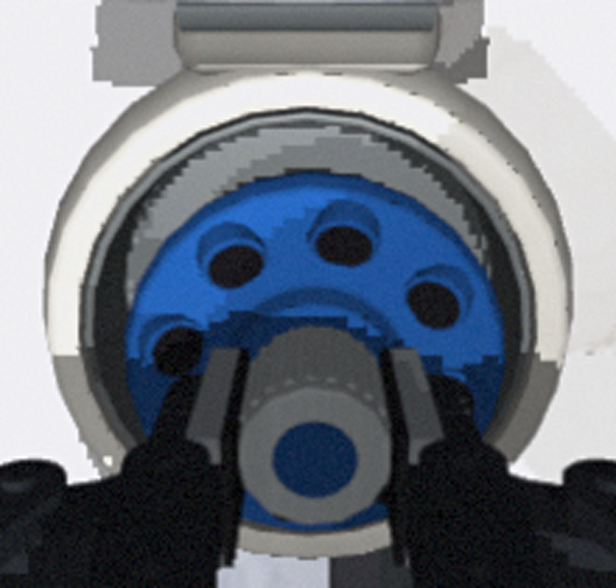

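```bash
sed -i 's/o\["grip_width"\].round(4)/round(o["grip_width"],4)/' st.py; python3 st.py
python3 - <<'E'
from h import *
K=np.array([[289.90479287,0,261.90224373],[0,289.90479287,188.38002803],[0,0,1]]); D=np.array([-0.05632757,0,0,0,0])
f=dict(camera_matrix=K,D=D,cam_to_world=np.load("T7.npy"))
c=lambda p:np.array(p)/2.8+[150,100]
im=cv2.imread("pics/wrist7.png"); hsv=cv2.cvtColor(im,cv2.COLOR_BGR2HSV)
def circ(P):
    A=np.c_[2*P[:,0],2*P[:,1],np.ones(len(P))]; s=np.linalg.lstsq(A,(P[:,:2]**2).sum(1),rcond=None)[0]; return s[:2],np.sqrt(s[2]+s[0]**2+s[1]**2)
# radial search
g=cv2.GaussianBlur(im,(0,0),2).astype(int)
bl=(g[:,:,0]-g[:,:,2])
ctr=np.array([315,330.]); rot=[];rim=[];dbg=im.copy()
for a in np.radians(np.r_[185:356:3]):
    d=np.array([np.cos(a),np.sin(a)])
    q=[ctr+d*t for t in range(60,330)]
    q=[p for p in q if 0<=p[0]<616 and 0<=p[1]<588]
    v=np.array([bl[int(p[1]),int(p[0])] for p in q]); ii=np.where(v>40)[0]
    if len(ii)==0: continue
    k=ii[-1]; rot.append(q[k])
    w=np.array([g[int(p[1]),int(p[0])].min() for p in q]); 
    jj=[j for j in range(k+5,len(q)-1) if w[j]>195]
    if jj: rim.append(q[jj[0]])
for p in rot: cv2.circle(dbg,tuple(int(x) for x in p),2,(0,255,0),-1)
for p in rim: cv2.circle(dbg,tuple(int(x) for x in p),2,(0,0,255),-1)
cv2.imwrite("pics/dbg7.png",dbg)
for zz in (.0705+.022,.0705+.024): print("rot",circ(np.array([atz(f,c(p),zz) for p in rot])))
P=np.array([atz(f,c(p),.078) for p in rim])
for _ in range(4):
    s,R0=circ(P); e=np.abs(np.hypot(*(P[:,:2]-s).T)-R0); P=P[e<2.5*np.median(e)+1e-4]
print("rim",s,R0,len(P),e.max())
E
```

```text
9.47 [0.48892 0.19962 0.11654] [ 5.e-04  2.e-04 -1.e+00] F [ 0.26 -0.09 -1.13] M [0.003 0.021 0.024] 0.0247
rot (array([0.48993514, 0.19853114]), np.float64(0.03827507719822727))
rot (array([0.49081764, 0.19853353]), np.float64(0.03777239394884577))
rim [0.48812355 0.19992742] 0.05154670875014092 57 0.00035168956710016075
```

View pics/dbg7.png

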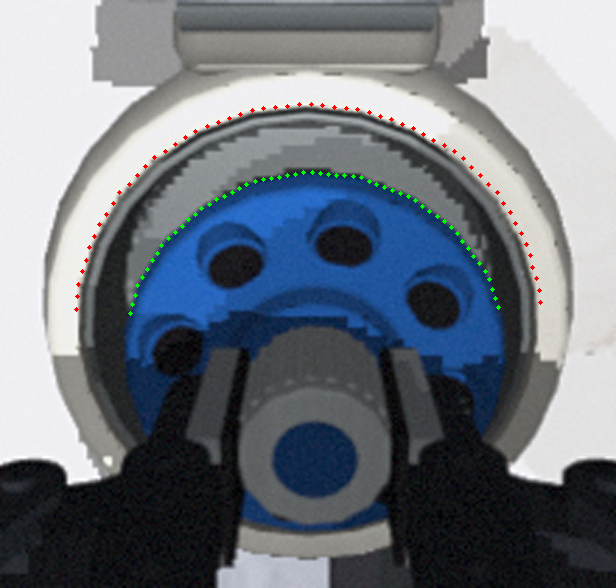

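Emit:
send_rows([
  [-0.1,0,-0.1,0,0.1],
  [0,0.15,0,0,0.1],
  [0,0.15,0,0,0.1],
  [0,0.15,0,0,0.1],
  [0,0,0,0,0.1],
  [0,0,0,0,0.1],
])

```text
clock: 10.22
tcp_pos: [0.4877, 0.2005, 0.1118]
orientation: [-1.21, 1.209, -1.209]
contact_force: [1.0, 0.0, -1.7]
grip_width: 0.0245
```

```bash
for i in 1 2 3; do python3 st.py; done; python3 -c "
from bench import r
r.grab_frame('side')"; python3 st.py
```

```text
10.22 [0.48774 0.20055 0.11177] [-0. -0. -1.] F [ 0.96  0.   -1.69] M [ 0.018 -0.058 -0.027] 0.0245
10.22 [0.48774 0.20055 0.11177] [-0. -0. -1.] F [ 0.96  0.   -1.69] M [ 0.018 -0.058 -0.027] 0.0245
10.22 [0.48774 0.20055 0.11177] [-0. -0. -1.] F [ 0.96  0.   -1.69] M [ 0.018 -0.058 -0.027] 0.0245
10.28 [0.48778 0.20057 0.11183] [ 1.e-04  0.e+00 -1.e+00] F [ 0.07  0.34 -0.58] M [ 0.054 -0.026  0.003] 0.0246
```

Emit:
send_rows([
  [0,0.12,0,0,0.1],
  [0,0.13,0,0,0.1],
  [0,0,0,0,0.1],
  [0,0,0,0,0.1],
])

```text
clock: 10.78
tcp_pos: [0.488, 0.2006, 0.1094]
orientation: [-1.209, 1.208, -1.209]
contact_force: [0.9, -0.8, -1.1]
grip_width: 0.0245
```

```bash
cat > avg.py <<'E'
from bench import r
import numpy as np
F=[];P=[];M=[]
for i in range(6):
    r.grab_frame('side'); o=r.get_obs(); F.append(o["contact_force"]);P.append(o["tcp_pos"]);M.append(o["moment"])
print(round(o["clock"],2),np.mean(P,0).round(5),"F",np.mean(F,0).round(2),np.std(F,0).round(2),"M",np.mean(M,0).round(3))
E
python3 avg.py
```

```text
11.07 [0.48797 0.2006  0.1094 ] F [ 1.42  0.12 -1.1 ] [0.48 0.33 0.35] M [ 0.034 -0.336 -0.002]
```

Emit:
send_rows([
  [0,0,0.07,0,0.1],
  [0,0,0,0,0.1],
])

```text
clock: 11.32
tcp_pos: [0.4883, 0.2005, 0.1092]
orientation: [-1.21, 1.209, -1.209]
contact_force: [0.8, -0.3, 0.1]
grip_width: 0.0249
```

```bash
python3 avg.py
```

```text
11.62 [0.48833 0.20053 0.10925] F [ 0.79 -0.19 -1.28] [0.35 0.39 0.16] M [ 0.038 -0.138  0.01 ]
```

Emit:
send_rows([
  [0,0,0.07,0,0.1],
  [0,0.08,0,0,0.1],
  [0,0.05,0,0,0.1],
  [0,0,0,0,0.1],
])

```text
clock: 12.12
tcp_pos: [0.4891, 0.2009, 0.1081]
orientation: [-1.209, 1.209, -1.208]
contact_force: [-0.7, 1.3, -0.2]
grip_width: 0.0244
```

```bash
python3 avg.py
```

```text
12.43 [0.48913 0.20083 0.10805] F [-0.4   1.88 -0.09] [0.7  0.63 0.35] M [0.408 0.113 0.014]
```

Emit:
send_rows([
  [-0.08,0,-0.02,0,0.1],
  [0,0,0,0,0.1],
])

```text
clock: 12.68
tcp_pos: [0.489, 0.2012, 0.108]
orientation: [-1.21, 1.209, -1.209]
contact_force: [1.0, -0.4, 0.1]
grip_width: 0.0244
```

```bash
python3 avg.py
```

```text
12.97 [0.48902 0.20116 0.10799] F [ 0.52  0.22 -0.25] [0.56 0.58 0.53] M [ 0.115 -0.042 -0.005]
```

Emit:
send_rows([
  [-0.03,0,0,0,0.1],
  [0,0.08,0,0,0.1],
  [0,0.08,0,0,0.1],
  [0,0,0,0,0.1],
], force=80)

```text
clock: 13.48
tcp_pos: [0.4892, 0.2015, 0.1069]
orientation: [-1.209, 1.208, -1.209]
contact_force: [-1.0, -1.9, 5.3]
grip_width: 0.024
```

```bash
python3 avg.py
```

```text
13.78 [0.48922 0.2015  0.10684] F [-0.69 -1.4   5.3 ] [0.49 0.39 0.59] M [-0.333  0.171  0.017]
```

Emit:
send_rows([
  [0.05,0,-0.03,0,0.1],
  [0,0.06,0,0,0.1],
  [0,0.06,0,0,0.1],
  [0,0,0,0,0.1],
])

```text
clock: 14.28
tcp_pos: [0.4893, 0.2015, 0.1062]
orientation: [-1.208, 1.208, -1.209]
contact_force: [-0.6, -1.3, 9.3]
grip_width: 0.0236
```

```bash
python3 avg.py
```

```text
14.57 [0.48933 0.20148 0.10621] F [-1.22 -0.94 10.19] [0.56 0.44 0.37] M [-0.315  0.315  0.024]
```

Emit:
send_rows([
  [0.05,0.05,-0.05,0,0.1],
  [0,0.05,0,0,0.1],
  [0,0,0,0,0.1],
])

```text
clock: 14.95
tcp_pos: [0.4894, 0.2014, 0.1058]
orientation: [-1.207, 1.207, -1.209]
contact_force: [-1.7, -1.3, 12.9]
grip_width: 0.0234
```

```bash
python3 avg.py
```

```text
15.25 [0.48932 0.20145 0.10573] F [-1.18 -0.66 13.22] [0.25 0.57 0.57] M [-0.236  0.315  0.02 ]
```

Emit:
send_rows([
  [0,0.04,-0.03,0,0.1],
  [0,0.04,0,0,0.1],
  [0,0,0,0,0.1],
])

```text
clock: 15.62
tcp_pos: [0.4894, 0.2015, 0.1051]
orientation: [-1.206, 1.207, -1.209]
contact_force: [-0.8, -1.0, 12.9]
grip_width: 0.0234
```

```bash
python3 avg.py
```

```text
15.93 [0.48919 0.20147 0.1048 ] F [ 0.03 -0.39  8.29] [0.3  0.76 4.42] M [-0.079 -0.     0.018]
```

```bash
python3 avg.py
```

```text
16.23 [0.48804 0.20085 0.10311] F [ 2.99  1.56 -5.62] [0.54 0.44 0.99] M [ 0.384 -0.727  0.013]
```

Emit:
send_rows([
  [-0.04,0.05,0.06,0,0.1],
  [0,0.05,0,0,0.1],
  [0,0,0,0,0.1],
])

```text
clock: 16.6
tcp_pos: [0.4881, 0.2007, 0.1023]
orientation: [-1.21, 1.209, -1.209]
contact_force: [0.7, 0.2, -2.3]
grip_width: 0.0237
```

```bash
python3 avg.py
```

```text
16.9 [0.48818 0.20083 0.10232] F [ 0.35 -0.19 -2.63] [0.38 0.55 0.43] M [-0.037 -0.154  0.002]
```

Emit:
send_rows([
  [0,0.05,0.02,0,0.1],
  [0,0.05,0,0,0.1],
  [0,0,0,0,0.1],
])

```text
clock: 17.27
tcp_pos: [0.4886, 0.2011, 0.1017]
orientation: [-1.21, 1.209, -1.209]
contact_force: [-1.8, -1.7, 3.9]
grip_width: 0.0239
```

```bash
python3 avg.py
```

```text
17.57 [0.48862 0.20108 0.10168] F [-2.49 -1.18  5.28] [0.79 0.46 0.55] M [-0.279  0.47   0.006]
```

Emit:
send_rows([
  [0.03,0.04,-0.05,0,0.1],
  [0,0.04,0,0,0.1],
  [0,0,0,0,0.1],
])

```text
clock: 17.95
tcp_pos: [0.4886, 0.2011, 0.1014]
orientation: [-1.208, 1.208, -1.209]
contact_force: [-1.4, -0.9, 8.9]
grip_width: 0.0239
```

```bash
python3 avg.py; python3 pic.py 8
```

```text
18.25 [0.48861 0.20107 0.10142] F [-2.64 -1.24  9.6 ] [0.39 0.48 0.5 ] M [-0.365  0.584 -0.008]
```

View pics/wrist8.png

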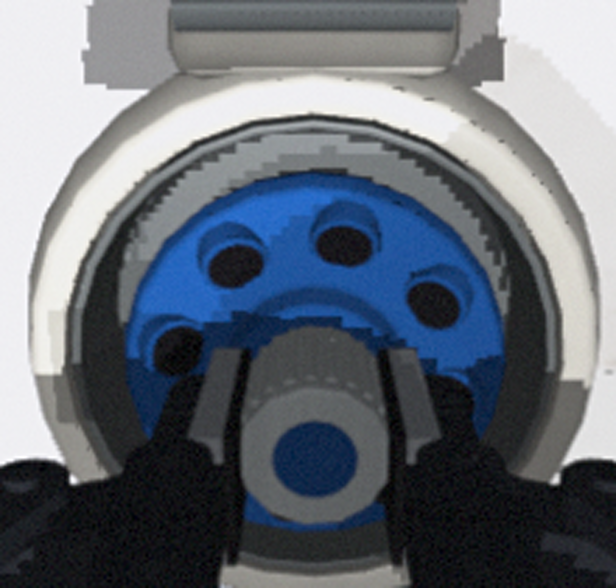

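View pics/side8.png

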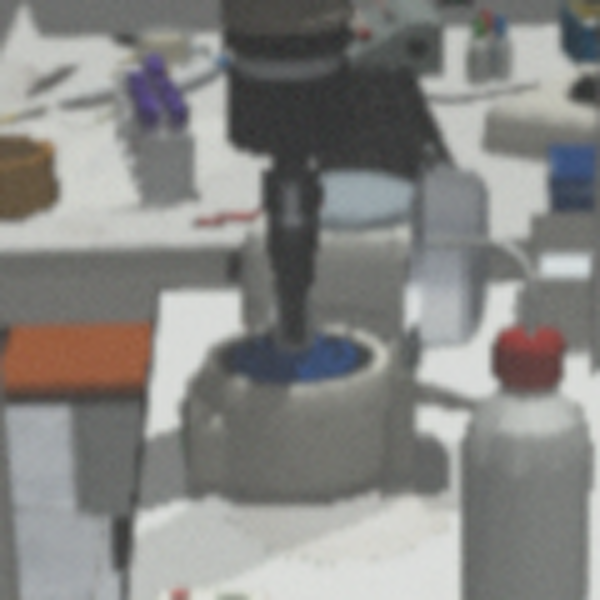

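Emit:
send_rows([
  [0,-0.04,-0.05,0,0.1],
  [0.02,-0.04,0,0,0.1],
  [0,-0.04,0,0,0.1],
  [0,0,0,0,0.1],
])

```text
clock: 18.9
tcp_pos: [0.4882, 0.201, 0.1019]
orientation: [-1.208, 1.208, -1.208]
contact_force: [1.6, 1.3, 0.8]
grip_width: 0.0234
```

```bash
python3 avg.py
```

```text
19.2 [0.48806 0.20086 0.1019 ] F [2.29 0.97 1.04] [0.29 0.59 0.74] M [ 0.289 -0.526 -0.015]
```

Emit:
send_rows([
  [-0.01,-0.04,0.03,0,0.1],
  [0,-0.04,0,0,0.1],
  [0,0,0,0,0.1],
])

```text
clock: 19.58
tcp_pos: [0.4878, 0.2007, 0.1023]
orientation: [-1.21, 1.209, -1.208]
contact_force: [2.7, 2.2, -4.5]
grip_width: 0.0237
```

```bash
python3 avg.py
```

```text
19.88 [0.48785 0.20066 0.10239] F [ 3.3   2.31 -5.12] [0.49 0.54 0.56] M [ 0.544 -0.783  0.009]
```

Emit:
send_rows([
  [-0.04,-0.03,0.07,0,0.1],
  [0,-0.03,0,0,0.1],
  [0,0,0,0,0.1],
])

```text
clock: 20.25
tcp_pos: [0.4882, 0.2006, 0.1029]
orientation: [-1.211, 1.209, -1.209]
contact_force: [2.0, 0.1, -5.7]
grip_width: 0.0238
```

```bash
python3 avg.py
```

```text
20.55 [0.48822 0.20061 0.10295] F [ 1.65  0.57 -5.91] [0.14 0.47 0.3 ] M [ 0.035 -0.278  0.004]
```

Emit:
send_rows([
  [0,-0.03,0.03,0,0.1],
  [0,-0.02,0,0,0.1],
  [0,0,0,0,0.1],
])

```text
clock: 20.92
tcp_pos: [0.4886, 0.2008, 0.1034]
orientation: [-1.21, 1.209, -1.209]
contact_force: [1.4, -0.6, -8.6]
grip_width: 0.024
```

```bash
python3 avg.py
```

```text
21.23 [0.48866 0.20089 0.1035 ] F [ 0.39 -0.07 -8.49] [0.44 0.63 0.58] M [-0.018 -0.067 -0.001]
```

Emit:
send_rows([
  [0,-0.03,0,0,0.1],
  [0,-0.02,0,0,0.1],
  [0,0,0,0,0.1],
])

```text
clock: 21.6
tcp_pos: [0.4887, 0.2009, 0.1039]
orientation: [-1.21, 1.209, -1.209]
contact_force: [-0.6, 0.3, -13.2]
grip_width: 0.0241
```

```bash
python3 avg.py
```

```text
21.9 [0.48871 0.20094 0.10399] F [  0.2   -0.05 -12.47] [0.65 0.45 0.64] M [ 0.077 -0.047 -0.   ]
```

Emit:
send_rows([
  [0,-0.015,0,0,0.1],
  [0,0,0,0,0.1],
  [0,0,0,0,0.1],
  [0,0,0,0,0.1],
])

```text
clock: 22.4
tcp_pos: [0.4888, 0.201, 0.1042]
orientation: [-1.21, 1.209, -1.209]
contact_force: [-0.0, 0.1, -13.6]
grip_width: 0.0237
```

```bash
python3 avg.py; python3 avg.py
```

```text
22.7 [0.48881 0.201   0.10427] F [ -0.15   0.42 -14.31] [0.34 0.6  0.47] M [0.073 0.035 0.009]
23.0 [0.48883 0.201   0.10429] F [ -0.06   0.4  -14.49] [0.21 0.21 0.39] M [0.071 0.095 0.   ]
```

Emit:
send_rows([
  [0,0.005,0,0,0.1],
  [0,0,0,0,0.1],
  [0,0,0,0,0.1],
  [0,0,0,0,0.1],
])

```text
clock: 23.5
tcp_pos: [0.4889, 0.201, 0.1043]
orientation: [-1.21, 1.209, -1.209]
contact_force: [-1.5, -0.3, -15.2]
grip_width: 0.0242
```

```bash
python3 avg.py; python3 avg.py
```

```text
23.8 [0.48889 0.20102 0.10428] F [ -0.62   0.24 -14.38] [0.35 0.45 0.51] M [0.019 0.209 0.008]
24.1 [0.48891 0.20101 0.10429] F [ -0.87   0.18 -14.31] [0.3  0.57 0.52] M [ 0.038  0.228 -0.004]
```

Emit:
send_rows([
  [0,0.05,0,0,0.1],
  [0,0.05,0,0,0.1],
  [0,0.05,0,0,0.1],
  [0,0.05,0,0,0.1],
  [0,0.04,0,0,0.1],
  [0,0,0,0,0.1],
])

```text
clock: 24.85
tcp_pos: [0.4899, 0.2015, 0.1026]
orientation: [-1.207, 1.208, -1.209]
contact_force: [-0.3, -0.9, -3.0]
grip_width: 0.0236
```

```bash
python3 avg.py
```

```text
25.15 [0.48969 0.2014  0.10237] F [-0.21  0.35 -1.91] [0.53 0.42 0.61] M [-0.034  0.021 -0.034]
```

Emit:
send_rows([
  [0,0.05,0,0,0.1],
  [0,0.04,0,0,0.1],
  [0,0,0,0,0.1],
])

```text
clock: 25.52
tcp_pos: [0.4895, 0.2013, 0.1017]
orientation: [-1.208, 1.208, -1.209]
contact_force: [-1.5, -0.8, 5.9]
grip_width: 0.0241
```

```bash
python3 avg.py
```

```text
25.82 [0.48947 0.20135 0.10168] F [-1.24 -0.4   5.38] [0.5  0.35 0.5 ] M [-0.153  0.2   -0.014]
```

Emit:
send_rows([
  [0,-0.03,0,0,0.1],
  [0,0,0,0,0.1],
  [0,0,0,0,0.4],
  [0,0,0,0,0.5],
  [0,0,0,0,0.55],
  [0,-0.2,0,0,0.55],
  [0,-0.5,0,0,0.55],
  [0,-1.5,0,0,0.55],
  [0,-3,0,0,0.55],
  [0,-3,0,0,0.55],
  [0,0,0,0,0.55],
  [0,0,0,0,0.55],
])

```text
clock: 27.32
tcp_pos: [0.4888, 0.2008, 0.1835]
orientation: [-1.209, 1.209, -1.209]
contact_force: [0.2, -0.1, -0.9]
grip_width: 0.0473
```

```bash
python3 st.py
python3 - <<'E'
from bench import r
from h import *
for n,c in [("wrist",(0,384,0,512)),("scene",(70,190,110,240)),("side",(80,320,190,310))]:
    f=r.grab_frame(n); im=f["image"][c[0]:c[1],c[2]:c[3],::-1]
    s={"wrist":1.5,"scene":5,"side":2.5}[n]
    if n=="wrist": np.save("T9.npy",f["cam_to_world"]); cv2.imwrite("pics/wrist9raw.png",im)
    cv2.imwrite(f"pics/{n}9.png",cv2.resize(im,None,fx=s,fy=s,interpolation=cv2.INTER_CUBIC))
E
```

```text
27.32 [0.48882 0.20084 0.1835 ] [ 3.e-04 -1.e-04 -1.e+00] F [ 0.19 -0.11 -0.9 ] M [-0.008 -0.018  0.036] 0.0473
```

View pics/wrist9.png

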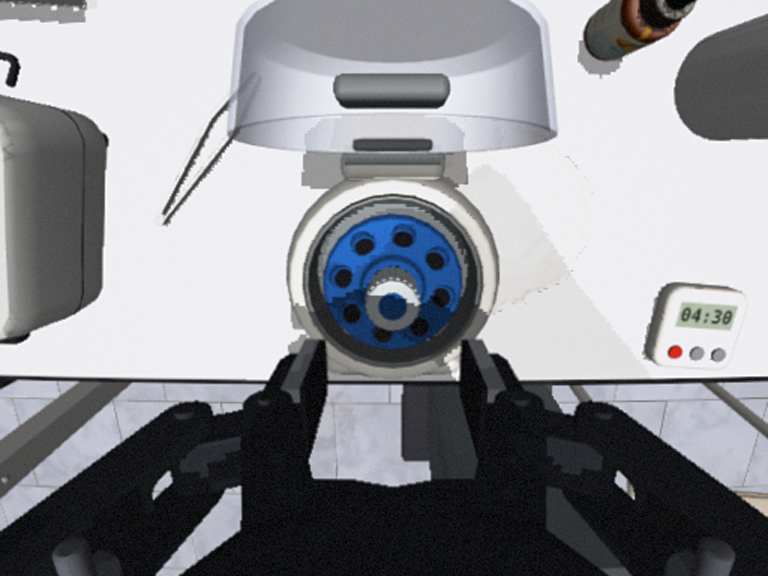

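View pics/side9.png

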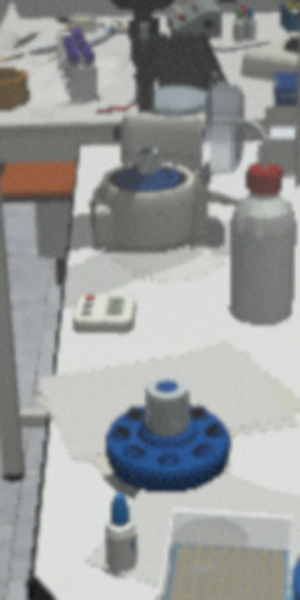

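View pics/scene9.png

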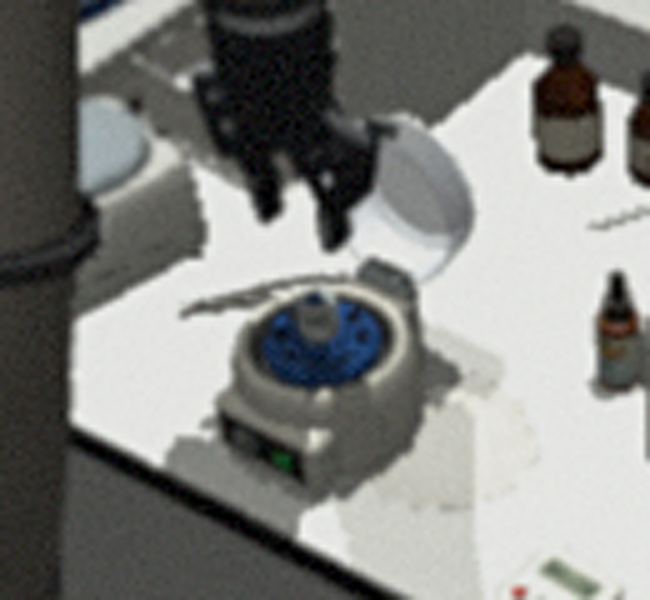

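```bash
python3 avg.py; python3 -c "
from bench import r
print(r.hand_in())"
```

```text
27.77 [0.48863 0.20093 0.18275] F [-0.01  0.01 -0.19] [0.65 0.3  0.41] M [ 0.004 -0.001  0.01 ]
the job is handed in; nothing more can be done
None
```

I fitted the smaller blue rotor to the spindle, tug-tested it, let go and handed the job in at about 28 s of the 64 s allowed. No verdict is reported.

- **Press:** The force built to about 15 N and then dropped suddenly at the snap. I then pressed it onto the seat with about 11 N. The tool height there (0.1014 m) matched what I expected for fully home with the spindle slightly pressed (about 0.1014 m).
- **Tug:** I held a steady pull of about 12.5 N for about 1.7 s, after building up to it slowly through 9 N. This is the wrist force less the rotor's weight, each good to about 0.5 N. The rotor stayed on. I pressed it home again with about 7 N and eased off before opening the fingers.
- **Last pictures:** The rotor sits level and centred in the bowl, and the gripper is clear above it. The timer and dropper bottle stand where they were. The petri dish was in none of the last pictures, so I checked only that nothing passed near it.
- **Disagreements:**
    - The cameras differed by 1 to 3 mm on where the spindle is, and the scene camera disagreed with the wrist camera on the sideways offset. I settled the final centring by the sideways forces on the wrist, up to about 4 N.
    - I did not measure the final seat height optically. It rests on the tool height and forces before release.

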